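# Clamp a board in a spring-jaw holder and tighten its deep lock nut

### The arm

A 6-joint arm with a two-finger parallel gripper is mounted at the origin on a cart in front of the work surface, level with it; the furniture and walls round the work are solid. World frame = base frame: x ahead of the robot, y to its left, z up, the work surface at z = 0. Lengths are in mm, angles in degrees, forces in N, time in s.
With the tool pointing down it reaches from about 350 to 975 mm from the base axis. Payload 4.9 kg.
Tool frame: the origin (TCP) lies on the centre line of the jaws, within the pads' length; the fingertips stand 25 mm ahead of it and the grasp point (between the pads) lies 6 mm ahead of it; z points along the fingers, y is the direction in which the jaws open and shut (so a half turn about z gives the same grasp; the last joint's range is limited). The gripper opens to 85 mm and grips with 20 to 120 N. Pads are 22 mm wide; open, the fingers measure 114 mm over their backs; the gripper's body (76 mm by 85 mm) begins 54 mm behind the grasp point. The pads swing forward as they close: fully open they stand 13 mm farther back than shut.
Start: joints at [65.26, 3.019, 92.412, -0, 84.569, -6.818], TCP at [192.317, 594.656, 256.304] pointing down, gripper open.
Joint ranges: [-172.51, 172.51], [-57.92, 126.97], [3.15, 148.05], [-58.71, 238.71], [5.1, 150.11], [-179.66, 179.66]. Speed limits (degrees/s): [147.25, 147.25, 180, 180, 180, 180].

### API

Orientations are given as [roll, pitch, yaw] about the fixed x, y, z axes, in that order (R = Rz(yaw) Ry(pitch) Rx(roll)).
In Python, from workcell import * gives the robot as it stands. The module is installed in compiled form; this text tells all that it offers.
- The arm moves only by the shell command python3 -m handwheel 'ROWS' [FORCE]. ROWS is a JSON object of lists of equal length, an entry for each row: "jaw": the opening in per cent of the stroke, from 0 (shut) to 100 (fully open); "slide": the shift along the world's x, y, z in units of 60 mm (1.0 is 60 mm), a list of three; "spin": the turn about the world's z in degrees. In form: {"jaw": [jaw, ...], "slide": [[dx, dy, dz], ...], "spin": [spin, ...]}. A call has 1 to 12 rows; each row is the pose to reach, as a shift and turn from the pose measured when the call began; what a row does not reach only later rows make up. A row lasts 1/8 s, in which the tool goes at most 62.5 mm and 10.7 degrees, less where a joint would pass 70% of its speed; a pose out of reach is approached as far as the arm can. A call with a gripper value outside its range is refused whole. The fingers move at their own pace and stop on an object; FORCE is the grip in N (left out, the last holds). Time passes only in rows, so rows that repeat a pose let the fingers close. It gives the time, the measured TCP pose, the force and the opening at its end, in the units of the state.
- state(): the state, without advancing time (a new reading comes with each control period).
- read_camera(name): name is "side" or "top"; returns a dict with "frame" (400x640x3 uint8, red, green, blue), "range_z" (400x640 float32, mm along the optical axis (not along the pixel's ray), 0 where there is no reading), "fovy" (degrees; the focal length in pixels is half the picture's height over the tangent of half this angle, whatever the lens; pixels are square), "cx", "cy" (the principal point, pixels), "camera_from_world" (4x4, takes a point from world to camera coordinates). Camera axes: x right, y up, looking along -z (the intrinsics and any distortion apply to the point x, -y, -z); pixel columns grow to the right and rows downward; lengths in mm; the calibration is good to about 2 mm. A picture is of the moment at which its call begins.
- hand_in(): hands the job in, once; it reports no verdict.
Trained networks look in the newest picture that a camera, given by its name, has taken for a name from the list of things; names that differ only in an ending like _2 or _b are one class to them, and where a whole thing is asked for, a point or a joint stands for the part that bears it (a point fixed in the world has none). Each returns a list of dicts, best first, with "confidence" (0 to 1); they miss things now and then, are a little off and sometimes report something else, mostly with a low value. They report only what shows in the picture. A call takes as long as a camera call.
- recognise(camera, target): "uv" ([column, row] in pixels, amid what is visible of it).
The state is a dict: "time": time; "joint_positions": joint angles; "qvel": joint speeds; "joint_efforts": joint torques, N m; "tool_pos": TCP position; "tcp_rot": TCP orientation; "force": force on the tool from outside, world axes, zero at the start; "torque": the same for the moment, N m; "opening": opening from 0.0 (shut) to 1.0 (fully open).
Only numpy, scipy, OpenCV 4.12 (cv2) and the standard library are available. Lean on these libraries where they do the work, as an engineer would, in place of code of your own. Each camera call takes 0.05 s, during which the arm holds its last target.

### The job

Load the loose pale board into the blue holder: push one end against the tall sprung jaw, lower the other end behind the low jaw and let go, so the springs centre it, flat on both rails. Then lower the red T-handled socket key down the deep bore fully onto the square nut, turn it clockwise until the nut stops, and leave the key standing there. Do not disturb the jar, the standing wooden plane or the screw tin.

Things in the scene. Friction and masses are not known exactly. Their poses are not given: they have to be found in the camera images.
- holder: Fixed blue board holder. Origin on the bench under the seat centre; z up, y along the holder from the bore and low jaw towards the tall jaw. Base plate 94 mm along x, from y -189 to +127 mm, 12 mm thick. Two cross rails, 50 mm long along x, at y +-45 mm, tops 30 mm over the bench; between and beside them fingertips have room down to the base plate.
- seat (a point): Point of the holder where the loaded board's centre must come, 45 mm over the bench (board on the rails); axes as the holder's. The board is loaded with its length along y.
- tall_jaw (a joint): Tall orange sprung jaw at the +y end of the seat, m. At 0 (rest) its upright face stands 59 mm from the seat centre at +y; it yields towards +y up to 22 mm, with 250 N/m and 1.5 N at rest. 64 mm wide, its top is 84 mm over the bench.
- low_jaw (a joint): Low orange sprung jaw at the -y end, m. At 0 its face stands 59 mm from the seat centre at -y; it yields towards -y up to 22 mm with the same spring. 64 mm wide, its top is 41 mm over the bench (11 mm over the rails). With the board loaded both jaws stand near 6 mm.
- bore_mouth (a point): Centre of the mouth of the bore in the holder's aluminium tower (72 x 72 mm, top 105 mm over the bench), 147 mm from the seat centre towards -y. The bore is upright, 44 mm in diameter, with a 3 mm chamfer.
- nut_foot (a point): Point on the bore's axis, 24 mm over the bench (81 mm below the mouth), on the round flange under the square nut. The nut is 20 mm square and stands 22 mm up from the flange, its top 6 mm stepped smaller. When the key is fully on, the key's foot stands on this flange.
- lock_nut (a joint): Angle of the nut, rad: at 0 its sides are parallel to the holder's; grows clockwise seen from above (tightening) and stops at 1.9. It turns stiffly (0.12 N m) and stays where it is left.
- key_grip (a point): Centre of the red handle of the loose socket key (0.3 kg), 178 mm above its foot. The key stands upright in its stand. The handle is a flat-sided bar, 80 mm along this point's x, 18 mm thick along y (grasp across this), 30 mm high (z up). A 16 mm rod leads down from it to the socket.
- key_foot (a point): Centre of the key's lower end, 178 mm below key_grip. The socket here is 39.4 mm in outer diameter; its square cavity (23.5 mm, sides parallel to the handle's x and y, 30 mm deep) opens downward and fits the nut at any quarter turn, with about 0.19 rad of play either way.
- stand: Fixed wooden key stand, 100 x 100 mm and 50 mm high, with a round hole 43 mm wide in which the key stands, 10 mm over the bench. Origin on the bench below the key.
- board_mid (a point): Centre of the loose pale wooden board (45 mm along x, 130 mm along y, 30 mm high); at first it lies flat on the bench. 0.09 kg.
- jar_mid (a point): Middle of a clear jar with red lid, 83 mm in diameter and 167 mm high, standing on the bench; leave alone.
- plane_mid (a point): Middle of a wooden hand plane stood on its end, 45 x 70 mm and 226 mm high; leave alone.
- tin: Low round tin of screws, 91 mm wide, 29 mm high, origin under its centre; leave alone.

How it is judged (in metres and radians):
On the way, in this order (a step that is already met when the one before it is completed fails the run):
1. the board lies flat and centred between the sprung jaws, let go (distance between board_mid and seat below 0.012 m and y of board_mid in the frame of seat between -0.004 and 0.004 m and z of board_mid in the frame of seat below 0.003 m and angle between board_mid's own z axis and vertical below 0.04 rad and angle between the y axis of board_mid and the y axis of seat, either way round below 0.1 rad and contact force between the fingers and board below 0.1 N), for 0.2 s.
2. the key is fully on the nut (horizontal distance between key_foot and nut_foot below 0.005 m and z of key_foot in the frame of nut_foot below 0.006 m), for 0.1 s.
3. the nut is tightened to its stop (value of joint lock_nut above 1.75 rad), for 0.1 s.
At the end, for the whole second after the job is handed in: Board flat on both rails (3 mm, 0.04 rad), centred along the holder within 4 mm, within 12 mm of its seat, under 0.1 rad askew; nut past 1.75 rad of 1.9; key upright in the bore, let go, its foot within 6 mm of the flange and 5 mm of the axis; all at rest (all of step 2 and distance between board_mid and seat below 0.012 m and y of board_mid in the frame of seat between -0.004 and 0.004 m and z of board_mid in the frame of seat below 0.003 m and angle between board_mid's own z axis and vertical below 0.04 rad and angle between the y axis of board_mid and the y axis of seat, either way round below 0.1 rad and value of joint lock_nut above 1.75 rad and angle between key_grip's own z axis and vertical below 0.12 rad and linear speed of each of key, board below 0.03 m/s); the robot touches nothing.
It fails at once if the jar is shifted more than 30 mm or tipped (distance of jar_mid from where it was at the start of the episode above 0.03 m or angle between jar_mid's own z axis and vertical above 0.3 rad).
It fails at once if the standing plane is shifted more than 30 mm or tipped (distance of plane_mid from where it was at the start of the episode above 0.03 m or angle between plane_mid's own z axis and vertical above 0.3 rad).
It fails at once if the screw tin is shifted more than 30 mm (distance of tin from where it was at the start of the episode above 0.03 m).
It also fails if it takes over 64 s, if anything falls off the work surface, if the arm or the gripper's body presses on something with over 40 N, if the wrist force passes 120 N, or if a joint passes its speed limit or range.

## Working session

There is one attempt and no reset: what is moved stays moved. The work goes in short steps, Python scripts to look and compute and a shell command to move; the robot and the scene stay as the last step left them, time stands still between calls to the robot, and variables do not carry over. Pictures are saved under pics/ and viewed, and the job is handed in when it is done.

```bash
ls; mkdir -p pics
cat > h.py <<'E'
from workcell import *
import numpy as np, cv2
def snap(name, fn=None):
    d=read_camera(name)
    if fn: cv2.imwrite('pics/'+fn, cv2.cvtColor(d['frame'],cv2.COLOR_RGB2BGR))
    return d
def cloud(d):
    h,w=d['range_z'].shape
    f=h/2/np.tan(np.radians(d['fovy'])/2)
    v,u=np.mgrid[0:h,0:w]
    Z=d['range_z']
    P=np.stack([(u-d['cx'])/f*Z,-(v-d['cy'])/f*Z,-Z,np.ones_like(Z)],-1)
    W=P@np.linalg.inv(d['camera_from_world']).T
    W=W[...,:3]; W[Z<=0]=np.nan
    return W
E
python3 - <<'E'
from h import *
print(state())
for c in ('side','top'):
    d=snap(c,c+'0.png'); print(c,{k:v for k,v in d.items() if k not in('frame','range_z')})
    W=cloud(d)
    for n in ['holder','tall_jaw','low_jaw','bore_mouth','key_grip','key_foot','stand','board_mid','jar_mid','plane_mid','tin']:
        try:
            for r in recognise(c,n)[:2]:
                u,v=map(int,r['uv']); print(n,r['uv'],round(r['confidence'],2),W[min(v,399),min(u,639)].round(0))
        except Exception as e: print(n,e)
E
```

```text
pics
{'time': 0.0, 'joint_positions': array([ 6.52587016e+01,  3.05670078e+00,  9.24934274e+01, -6.57069938e-04,
        8.45685079e+01, -6.81887233e+00]), 'qvel': array([ 0.05500675, -0.07185402, -0.01160147, -0.07959598,  0.124412  ,
        0.07516704]), 'joint_efforts': array([-7.32244807e-04, -3.93673396e+01, -3.70182896e+01, -1.29215741e-04,
        6.94948787e-03, -1.42197089e-05]), 'tool_pos': array([192.09532039, 594.13715897, 255.05508339]), 'tcp_rot': array([-1.79882125e+02, -1.34364164e-02,  1.62077623e+02]), 'force': array([-0.11049363, -0.05542764, -0.35555356]), 'torque': array([-0.05554966,  0.03136553, -0.02242948]), 'opening': 1.0006148255051535}
side {'fovy': 48.48110741891875, 'cx': 319.45250727055884, 'cy': 201.95220324289335, 'camera_from_world': array([[-4.39842403e-01, -8.98055743e-01, -5.87735499e-03,
         2.10480971e+02],
       [ 7.42547392e-01, -3.67344209e-01,  5.60072855e-01,
        -4.90856055e+02],
       [-5.05135656e-01,  2.41979576e-01,  8.28422509e-01,
        -1.07618093e+03],
       [ 0.00000000e+00,  0.00000000e+00,  0.00000000e+00,
       
[... 920 characters left out ...]
1.13078637e-03,  9.95562243e-01,
        -9.52909437e+02],
       [ 0.00000000e+00,  0.00000000e+00,  0.00000000e+00,
         1.00000000e+00]])}
holder [233.1, 215.3] 0.62 [503. 187.  15.]
tall_jaw [191.3, 211.5] 0.58 [511. 274.  86.]
low_jaw [247.2, 209.1] 0.76 [516. 145.  41.]
bore_mouth [233.7, 216.1] 0.7 [500. 188.  13.]
key_grip [430.7, 259.9] 0.61 [ 391. -274.  205.]
key_foot [430.1, 259.8] 0.57 [ 391. -274.  205.]
stand [410.9, 256.3] 0.73 [ 388. -270.   45.]
board_mid [423.1, 173.8] 0.67 [ 603. -317.   32.]
jar_mid [346.3, 149.0] 0.79 [ 640. -105.  167.]
jar_mid [192.8, 213.2] 0.3 [506. 273.  83.]
plane_mid [348.6, 267.2] 0.61 [380. -98. 227.]
tin [282.2, 138.3] 0.6 [712.  56.   3.]
```

View pics/side0.png

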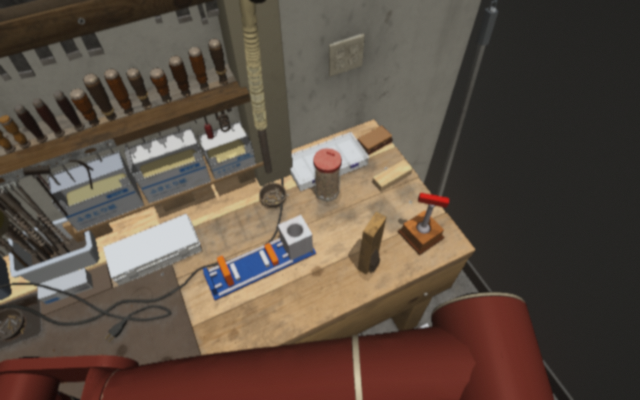

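View pics/top0.png

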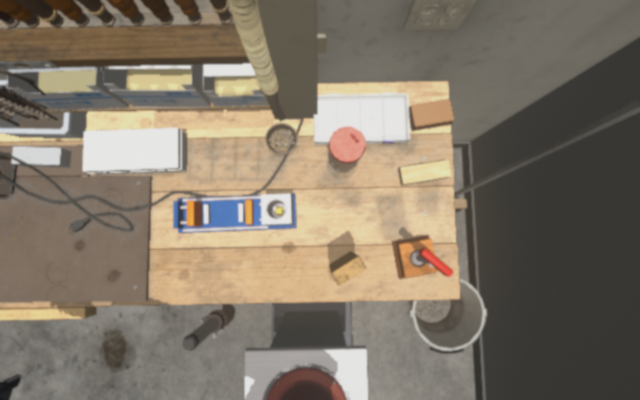

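```bash
cat > m.py <<'E'
from h import *
def rect(P,lab):
    if len(P)<5: print(lab,'none',len(P)); return
    r=cv2.minAreaRect(P[:,:2].astype(np.float32)); print(lab,len(P),'mean',P.mean(0).round(1),'med z',np.median(P[:,2]).round(1),'rect c',np.round(r[0],1),'size',np.round(r[1],1),'ang',round(r[2],1))
def sel(W,box,z,col=None,mask=None):
    m=(W[...,0]>box[0])&(W[...,0]<box[1])&(W[...,1]>box[2])&(W[...,1]<box[3])&(W[...,2]>z[0])&(W[...,2]<z[1])
    if mask is not None: m&=mask
    return W[m]
E
python3 - <<'E'
from m import *
for c in ('top','side'):
    d=snap(c); W=cloud(d); hsv=cv2.cvtColor(d['frame'],cv2.COLOR_RGB2HSV).astype(int)
    H,S,V=hsv[...,0],hsv[...,1],hsv[...,2]
    print(c)
    orange=(H>4)&(H<18)&(S>190); blue=(H>100)&(H<125)&(S>120); red=((H<5)|(H>174))&(S>150)
    b=sel(W,(300,700,-400,0),(-10,10)); print('bench z',np.median(b[:,2]),b[:,2].std())
    rect(sel(W,(540,670,-400,-230),(22,40)),'board')
    rect(sel(W,(400,620,-10,330),(70,95),mask=orange),'tall')
    rect(sel(W,(400,620,-10,330),(33,50),mask=orange),'low')
    rect(sel(W,(400,620,-10,330),(97,115)),'tower')
    rect(sel(W,(400,620,-10,330),(5,20),mask=blue),'base')
    rect(sel(W,(400,620,70,260),(24,36)),'rails')
    rect(sel(W,(300,480,-380,-180),(185,215),mask=red),'handle')
    rect(sel(W,(300,480,-380,-180),(42,60)),'stand')
    rect(sel(W,(540,720,-190,-20),(155,180)),'jar')
    rect(sel(W,(300,440,-180,-20),(215,240)),'plane')
    rect(sel(W,(640,780,0,120),(15,40)),'tin')
E
```

```text
top
bench z 0.4460587741771178 2.008840692557494
board 850 mean [ 605.7 -323.8   30.3] med z 30.3 rect c [ 606.2 -324.5] size [ 45.4 130.7] ang 7.9
tall none 0
low none 0
tower 649 mean [510.5  62.7 105.5] med z 105.6 rect c [510.5  62.8] size [71.8 71.8] ang 2.0
base 789 mean [508.  204.7  12.8] med z 12.8 rect c [507.1 223.9] size [ 69.4 211.7] ang 3.5
rails 250 mean [507.2 183.1  29.8] med z 30.0 rect c [508.6 165.8] size [188.5  60.9] ang 87.2
handle 267 mean [ 384.5 -286.2  202.5] med z 202.6 rect c [ 383.7 -287.5] size [76.2 15.5] ang 49.5
stand 868 mean [ 383.  -282.4   50. ] med z 50.1 rect c [ 383.2 -289.8] size [84.5 85. ] ang 8.5
jar 1070 mean [ 649.7 -108.2  167.7] med z 168.0 rect c [ 650.2 -108.2] size [82.4 82.6] ang 2.4
plane 502 mean [371.8 -99.3 224.6] med z 224.9 rect c [371.4 -99.7] size [30.5 68.4] ang 30.4
tin 346 mean [720.1  54.8  26. ] med z 27.5 rect c [716.2  54. ] size [ 85.8 111.8] ang 79.6
side
bench z -0.2156717690086225 2.7138865615766226
board 483 mean [ 605.4 -324.5   29.4] med z 29.6 rect c [ 607.2 -326.8] size [ 48.  133.1] ang 9.2
tall 111 mean [5
[... 231 characters left out ...]
0.5] size [75.6 72.9] ang 1.0
base 941 mean [502.7 207.2  11.6] med z 11.6 rect c [503.  178.7] size [ 83.5 303.8] ang 1.0
rails 214 mean [503.  172.1  29.3] med z 29.0 rect c [505.5 164.8] size [ 71.3 185.9] ang 2.7
handle 243 mean [ 379.5 -290.4  198. ] med z 200.4 rect c [ 383.1 -292.4] size [78.  20.9] ang 49.4
stand 668 mean [ 380.4 -287.6   49.4] med z 49.3 rect c [ 383.8 -292. ] size [85.9 87.6] ang 8.8
jar 563 mean [ 647.9 -108.9  166.2] med z 166.7 rect c [ 650.2 -110.2] size [83.2 84.3] ang 68.9
plane 315 mean [ 369.9 -100.   223.3] med z 223.6 rect c [ 371.8 -101.3] size [30.8 69.6] ang 30.7
tin 314 mean [732.6  47.4  25.4] med z 25.9 rect c [717.  52.] size [ 85.2 114.8] ang 81.0
```

Run:
```python
import cv2
a=cv2.imread('pics/top0.png'); 
cv2.imwrite('pics/t0h.png',cv2.resize(a[180:240,160:310],None,fx=5,fy=5,interpolation=cv2.INTER_CUBIC))
cv2.imwrite('pics/t0k.png',cv2.resize(a[150:300,360:470],None,fx=4,fy=4,interpolation=cv2.INTER_CUBIC))
```

```text
(no output)
```

View pics/t0h.png

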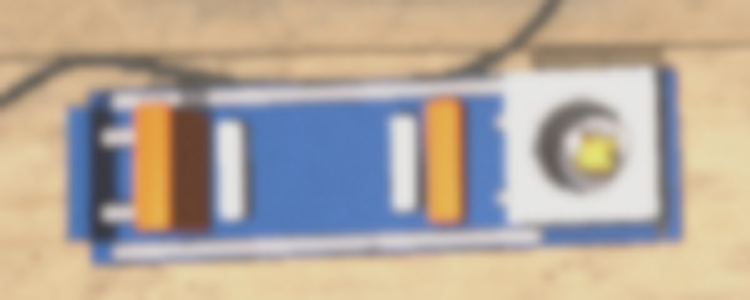

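View pics/t0k.png

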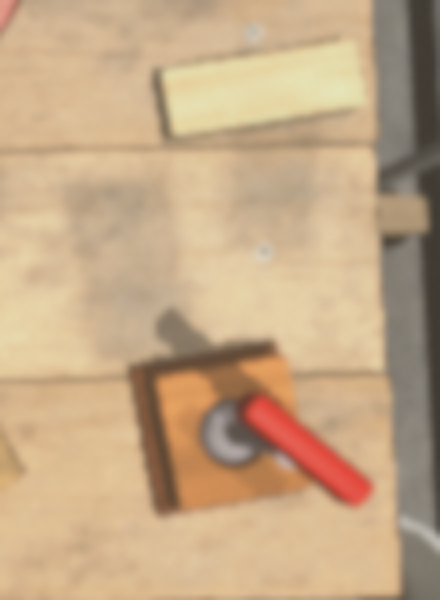

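Run:
```python
from m import *
for c in ('top','side'):
    d=snap(c); W=cloud(d); hsv=cv2.cvtColor(d['frame'],cv2.COLOR_RGB2HSV).astype(int)
    H,S,V=hsv[...,0],hsv[...,1],hsv[...,2]
    print(c)
    orange=(H>4)&(H<22)&(S>140)
    white=(S<70)&(V>140)
    rect(sel(W,(440,580,240,310),(78,92),mask=None),'tall')
    rect(sel(W,(440,580,130,155),(36,46),mask=orange),'low')
    rect(sel(W,(460,550,235,265),(26,34),mask=white),'rail+')
    rect(sel(W,(460,550,148,180),(26,34),mask=white),'rail-')
    a=cv2.cvtColor(d['frame'],cv2.COLOR_RGB2BGR)
    u,v=(283,207) if c=='top' else (295,235)
    cv2.imwrite(f'pics/nut_{c}.png',cv2.resize(a[v-25:v+25,u-25:u+25],None,fx=10,fy=10,interpolation=cv2.INTER_CUBIC))
```

```text
top
tall 201 mean [505.5 276.4  84. ] med z 84.3 rect c [505.1 276.6] size [61.9 18.9] ang 0.6
low 138 mean [510.2 141.   41.3] med z 41.3 rect c [509.9 141.1] size [59.9 13.9] ang 0.8
rail+ 90 mean [506.  254.1  30.8] med z 30.7 rect c [506.1 254.1] size [47.5 11.8] ang 0.8
rail- 87 mean [509.3 164.5  30.7] med z 30.7 rect c [508.2 164.4] size [50.  12.2] ang 4.8
side
tall 145 mean [504.6 274.9  83. ] med z 82.9 rect c [506.3 275.1] size [65.  17.7] ang 1.4
low 108 mean [506.8 140.3  40.3] med z 39.9 rect c [509.  140.3] size [62.3 15.5] ang 0.3
rail+ 66 mean [504.8 252.2  29.4] med z 29.4 rect c [505.8 252.1] size [50.6 11.9] ang 1.4
rail- 60 mean [507.1 162.3  29.1] med z 29.0 rect c [509.5 162.6] size [50.6 11.5] ang 1.6
```

View pics/nut_top.png

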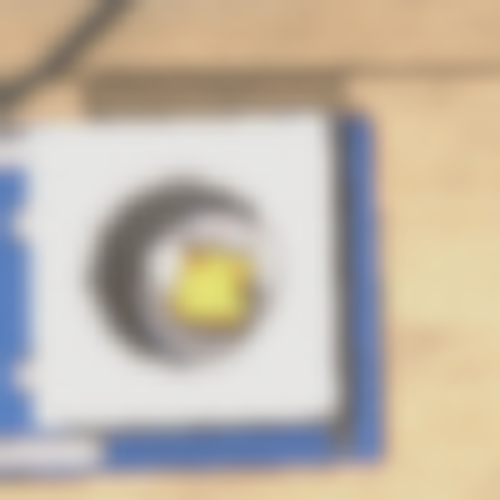

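```bash
python3 -m handwheel '{"jaw":[100,100,100,100,100,100,100,100,100,100,100,100],"slide":[[0.1,-0.4,0.5],[0.5,-1.2,0.8],[0.9,-2.0,0.8],[1.3,-2.9,0.8],[1.7,-3.8,0.8],[2.1,-4.7,0.8],[2.5,-5.6,0.8],[2.9,-6.5,0.8],[3.3,-7.3,0.8],[3.7,-8.2,0.8],[4.1,-9.1,0.8],[4.4,-9.8,0.8]],"spin":[0,-6,-12,-18,-24,-30,-36,-42,-48,-54,-60,-63.6]}' 80; python3 -c "
from h import *
s=state();print(s['time'],s['tool_pos'],s['tcp_rot'],s['force'])"
```

```text
time: 2.9
tool_pos: [456.8, 4.4, 304.6]
tcp_rot: [180.0, 0.0, 98.3]
force: [-0.4, 0.1, -0.1]
opening: 0.998
2.9 [456.83341104   4.41590587 304.55445305] [1.79952974e+02 1.33103817e-02 9.82558212e+01] [-0.36621788  0.09414515 -0.07614665]
```

```bash
python3 -m handwheel '{"jaw":[100,100,100,100,100,100,100,100,100,100],"slide":[[0.35,-0.8,0],[0.7,-1.6,0],[1.1,-2.4,0],[1.5,-3.3,0],[1.9,-4.2,0],[2.3,-5.0,0],[2.49,-5.5,0],[2.49,-5.5,-1],[2.49,-5.5,-2],[2.49,-5.5,-3]],"spin":[0,0,0,0,0,0,0,0,0,0]}'
python3 - <<'E'
from m import *
s=state();print(s['time'],s['tool_pos'],s['tcp_rot'])
d=snap('side','s1.png');W=cloud(d);rect(sel(W,(540,670,-400,-230),(22,40)),'board')
d=snap('top','t1.png')
a=cv2.imread('pics/s1.png')[100:260,300:500];b=cv2.imread('pics/t1.png')[100:260,340:500]
b=cv2.resize(b,(400,400));a=cv2.resize(a,(400,320));a=cv2.copyMakeBorder(a,0,80,0,0,0);cv2.imwrite('pics/c1.png',np.hstack([a,b]))
E
```

```text
time: 4.15
tool_pos: [606.2, -325.8, 122.9]
tcp_rot: [179.9, 0.0, 98.2]
force: [0.7, -1.2, 0.3]
opening: 1.0
4.15 [ 606.18684527 -325.77867932  122.88692504] [1.79925007e+02 3.77467145e-02 9.82397502e+01]
board 16 mean [ 624.4 -319.4   29.7] med z 30.1 rect c [ 623.  -320.1] size [12.5 25.3] ang 7.7
```

View pics/c1.png

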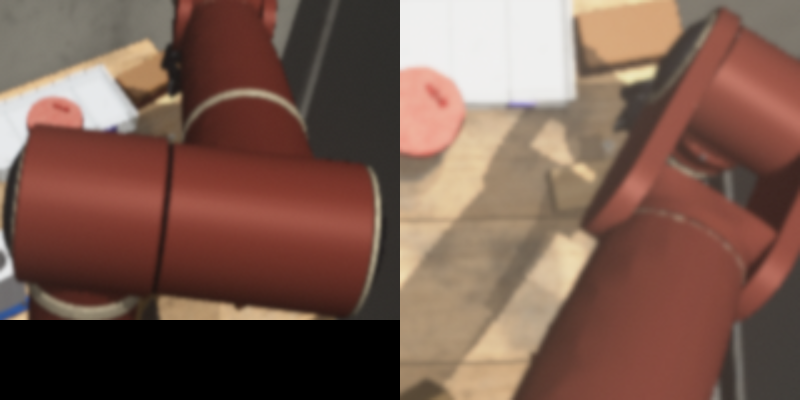

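The arm hides the board in both views (the gripper is just visible near 170,70 left). I descend on the earlier measurement.

```bash
python3 -m handwheel '{"jaw":[100,100,100,100,100],"slide":[[0,0,-0.6],[0,0,-1.1],[0,0,-1.4],[0,0,-1.59],[0,0,-1.59]],"spin":[0,0,0,0,0]}'; python3 -m handwheel '{"jaw":[45,40,30,30,30,30],"slide":[[0,0,0],[0,0,0],[0,0,0],[0,0,0],[0,0,0],[0,0,0]],"spin":[0,0,0,0,0,0]}' 80
```

```text
time: 4.88
tool_pos: [601.7, -322.6, 20.0]
tcp_rot: [-179.4, -0.6, 98.2]
force: [-0.0, 0.3, -0.1]
opening: 1.002
time: 5.62
tool_pos: [604.2, -323.8, 23.3]
tcp_rot: [-179.7, -0.4, 98.2]
force: [1.8, 0.3, 6.3]
opening: 0.513
```

```bash
python3 -m handwheel '{"jaw":[30,30,30,30,30,30,30,30,30,30],"slide":[[0,0,0.3],[0,0,1],[0,0,1.9],[0,0,2.8],[0,0,3.7],[0,0,4.5],[-0.2,0.8,4.5],[-0.4,1.6,4.5],[-0.5,2.4,4.5],[-0.7,3.2,4.5]],"spin":[0,0,0,0,0,0,0,-2,-4,-6.3]}'
python3 - <<'E'
from m import *
s=state();print(s['time'],s['tool_pos'],s['tcp_rot'],s['opening'])
E
```

```text
time: 6.88
tool_pos: [561.5, -130.3, 294.4]
tcp_rot: [-179.7, -0.4, 91.9]
force: [0.5, -0.1, -0.8]
opening: 0.512
6.875 [ 561.47896488 -130.28145559  294.35068789] [-179.71386177   -0.38649098   91.85790614] 0.5121737500958743
```

```bash
python3 -m handwheel '{"jaw":[30,30,30,30,30,30,30,30,30,30],"slide":[[-0.2,0.9,0],[-0.4,1.8,0],[-0.6,2.7,0],[-0.75,3.6,0],[-0.9,4.5,0],[-0.91,5.2,0],[-0.91,5.47,-0.5],[-0.91,5.47,-1.4],[-0.91,5.47,-2.2],[-0.91,5.47,-2.4]],"spin":[0,0,0,0,0,0,0,0,0,0]}'
python3 - <<'E'
from m import *
s=state();print(s['time'],s['tool_pos'],s['tcp_rot'],s['opening'])
for c in ('side','top'):
    d=snap(c,c+'2.png');W=cloud(d)
    rect(sel(W,(480,535,100,180),(130,165)),'board- part'); rect(sel(W,(480,535,240,300),(120,165)),'board+')
E
```

```text
time: 8.12
tool_pos: [504.4, 197.3, 147.2]
tcp_rot: [-179.3, -0.3, 91.9]
force: [-0.0, -0.3, -0.5]
opening: 0.512
8.125 [504.37057022 197.34867191 147.20096208] [-179.34743284   -0.30129742   91.86397264] 0.5117477046779357
board- part 36 mean [487.5 170.5 146.4] med z 150.1 rect c [491.2 172.5] size [24.6  9.8] ang 28.3
board+ 133 mean [498.7 248.9 150.5] med z 152.7 rect c [502.8 249.1] size [45.5 18.4] ang 0.2
board- part 478 mean [504.9 153.4 153.9] med z 155.0 rect c [505.4 154.8] size [45.3 50.7] ang 1.0
board+ none 0
```

View pics/side2.png

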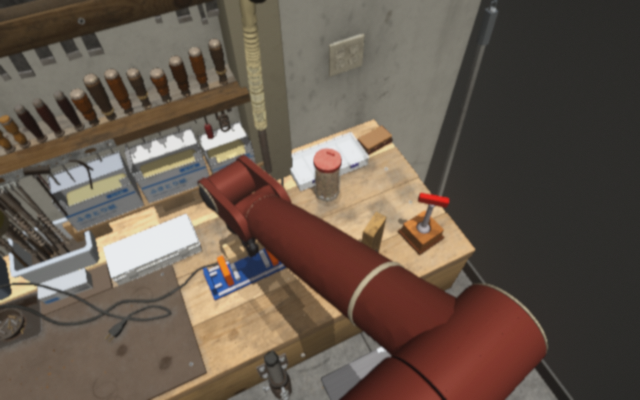

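View pics/top2.png

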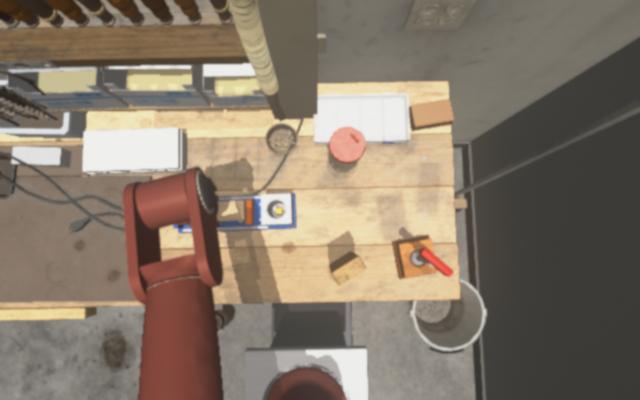

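```bash
python3 -m handwheel '{"jaw":[30,30,30,30,30],"slide":[[0.02,0,-0.4],[0.03,0,-0.8],[0.03,0,-1.1],[0.03,0,-1.25],[0.03,0,-1.25]],"spin":[0,0,0,0,0]}'; python3 -c "
from m import *
s=state();print(s['time'],s['tool_pos'],s['tcp_rot'],s['force'])
for c in ('side','top'):
    d=snap(c,c+'3.png');W=cloud(d)
    rect(sel(W,(480,535,120,180),(70,95)),'board-'); rect(sel(W,(480,535,240,266),(70,95)),'board+')
s=state();print(s['time'],s['tool_pos'],s['tcp_rot'],s['force'])
"
```

```text
time: 8.85
tool_pos: [508.3, 197.8, 75.3]
tcp_rot: [-179.6, -0.4, 91.9]
force: [-1.0, 0.2, -0.8]
opening: 0.514
8.85 [508.29466488 197.75495262  75.30771353] [-179.61912795   -0.36358452   91.8516303 ] [-1.00977904  0.15949073 -0.84257225]
board- 30 mean [492.8 171.4  79.9] med z 80.5 rect c [495.3 173. ] size [25.1 10.3] ang 24.4
board+ 115 mean [503.9 249.2  80.8] med z 81.4 rect c [505.5 252.9] size [25.6 46.5] ang 90.0
board- 380 mean [508.9 154.5  83. ] med z 83.2 rect c [509.  154.5] size [49.7 44.9] ang 89.8
board+ none 0
8.95 [508.86023766 197.87859054  76.11051851] [-179.70799668   -0.38097507   91.85068912] [ 0.48021308 -0.18845608  0.06102978]
```

```bash
python3 -m handwheel '{"jaw":[30,30,30,30,30,30],"slide":[[-0.02,0.1,-0.03],[-0.03,0.2,-0.05],[-0.03,0.3,-0.05],[-0.03,0.43,-0.05],[-0.03,0.43,-0.05],[-0.03,0.43,-0.05]],"spin":[0,0,0,0,0,0]}'; python3 -c "
from m import *
for c in ('side','top'):
    d=snap(c,c+'4.png');W=cloud(d)
    rect(sel(W,(480,535,130,180),(65,92)),'board-'); rect(sel(W,(480,535,240,270),(70,95)),'board+');rect(sel(W,(440,580,270,330),(78,92)),'tall'); rect(sel(W,(480,535,130,160),(35,45)),'low')
s=state();print(s['time'],s['tool_pos'],s['tcp_rot'],s['force'],s['opening'])
"
```

```text
time: 9.7
tool_pos: [507.4, 223.4, 73.6]
tcp_rot: [-179.7, -0.3, 91.9]
force: [-1.1, -5.7, 3.5]
opening: 0.512
board- none 0
board+ 184 mean [503.7 255.   79.4] med z 79.6 rect c [505.3 255. ] size [47.5 29.9] ang 0.1
tall 202 mean [504.5 288.3  82.2] med z 82.2 rect c [505.5 286.1] size [64.8 31.2] ang 1.2
low none 0
board- 196 mean [507.7 167.   80.2] med z 80.7 rect c [508.  167.9] size [43.  24.4] ang 1.1
board+ none 0
tall 7 mean [474.5 294.3  84.1] med z 83.8 rect c [474.5 295. ] size [14.2  0.1] ang 89.0
low 154 mean [507.7 140.9  41. ] med z 41.1 rect c [507.3 141.4] size [54.8 18.5] ang 0.4
9.8 [507.41349573 223.29719471  73.55713253] [-179.73398106   -0.30820644   91.85972556] [-0.54484062 -5.96740192  2.18937607] 0.5133293699451059
```

```bash
python3 -m handwheel '{"jaw":[30,30,30,30,30,30],"slide":[[0,0.01,-0.1],[0,0.01,-0.2],[0,0.01,-0.28],[0,0.01,-0.33],[0,0.01,-0.33],[0,0.01,-0.33]],"spin":[0,0,0,0,0,0]}'; python3 -c "
from m import *
for c in ('side','top'):
    d=snap(c,c+'5.png');W=cloud(d)
    rect(sel(W,(480,535,130,180),(50,72)),'board-'); rect(sel(W,(480,535,240,272),(50,72)),'board+');rect(sel(W,(440,580,270,330),(78,92)),'tall'); rect(sel(W,(480,535,130,160),(35,45)),'low')
s=state();print(s['time'],s['tool_pos'],s['tcp_rot'],s['force'],s['opening'])
"
```

```text
time: 10.55
tool_pos: [507.5, 223.2, 53.6]
tcp_rot: [-179.7, -0.2, 91.9]
force: [1.5, -6.1, 0.4]
opening: 0.515
board- none 0
board+ 189 mean [504.1 256.3  59. ] med z 59.0 rect c [506.5 256. ] size [50.2 31.8] ang 0.4
tall 142 mean [504.1 292.6  83.3] med z 83.4 rect c [505.6 292.7] size [63.  17.7] ang 1.2
low none 0
board- 185 mean [508.6 167.   60.4] med z 60.7 rect c [509.2 167.4] size [43.7 24.6] ang 0.1
board+ none 0
tall 7 mean [474.5 294.6  83.3] med z 82.5 rect c [474.5 295.1] size [15.1  0.1] ang 88.8
low 165 mean [507.4 142.   40.9] med z 41.0 rect c [507.3 144.3] size [54.7 23.8] ang 0.9
10.65 [507.50337479 223.22535287  53.5400012 ] [-179.73114037   -0.21232186   91.85147301] [ 1.35324151 -5.4358778  -0.56470033] 0.5120859008199763
```

```bash
python3 -m handwheel '{"jaw":[30,30,75,85,85,85,85],"slide":[[0,0,-0.02],[0,0,-0.02],[0,0,-0.02],[0,0,-0.02],[0,0,0],[0,0,0.6],[0,0,1.5]],"spin":[0,0,0,0,0,0,0]}'; python3 -m handwheel '{"jaw":[85,85,85,85,85],"slide":[[0,-0.5,0.9],[0,-1.2,1.9],[0,-2,2.4],[0,-3,2.4],[0,-4,2.4]],"spin":[0,0,0,0,0]}'; python3 -c "
from m import *
for c in ('side','top'):
    d=snap(c,c+'6.png');W=cloud(d)
    rect(sel(W,(480,535,120,272),(54,68)),'board'); rect(sel(W,(440,580,270,330),(78,92)),'tall'); rect(sel(W,(480,535,130,160),(35,45)),'low')
s=state();print(s['time'],s['tool_pos'],s['tcp_rot'],s['force'],s['opening'])
"
```

```text
time: 11.52
tool_pos: [505.8, 222.9, 142.2]
tcp_rot: [-179.4, -0.2, 91.9]
force: [1.5, 0.3, 1.0]
opening: 0.849
time: 12.15
tool_pos: [505.9, -18.6, 287.5]
tcp_rot: [-179.6, -0.1, 91.9]
force: [0.5, 0.2, -0.1]
opening: 0.855
board 703 mean [505.5 206.2  59.3] med z 59.4 rect c [505.6 205.5] size [ 48.9 129.5] ang 1.6
tall 148 mean [504.  279.5  83.2] med z 83.2 rect c [506.  279.5] size [64.3 17.7] ang 1.3
low 63 mean [503.  136.7  40.4] med z 40.7 rect c [506.  135.2] size [26.2 52.6] ang 67.1
board 890 mean [506.3 208.2  60.7] med z 60.7 rect c [506.3 207.3] size [ 45.3 128.3] ang 1.1
tall 206 mean [505.2 281.1  84.4] med z 84.6 rect c [505.3 281.6] size [62.3 19. ] ang 0.2
low none 0
12.25 [505.63634717 -21.58264423 286.45062492] [-1.79468592e+02 -6.64852335e-02  9.14523052e+01] [-0.44225692 -0.51336783 -0.42538394] 0.8500213105817729
```

View pics/top6.png

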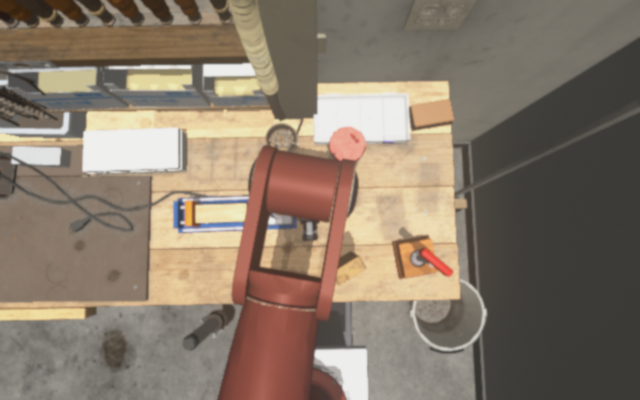

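```bash
python3 -m handwheel '{"jaw":[80,80,80,80,80,80,80,80,80],"slide":[[-0.2,-0.8,0.1],[-0.6,-1.7,0.2],[-1.0,-2.5,0.2],[-1.4,-3.3,0.2],[-1.8,-4.1,0.1],[-2.03,-4.48,0],[-2.03,-4.48,-0.3],[-2.03,-4.48,-0.6],[-2.03,-4.48,-0.6]],"spin":[-8,-16,-24,-32,-40,-42,-42,-42,-42]}'; python3 -c "
from m import *
for c in ('side','top'):
    d=snap(c,c+'7.png');W=cloud(d)
    rect(sel(W,(300,480,-380,-180),(42,60)),'stand')
s=state();print(s['time'],s['tool_pos'],s['tcp_rot'],s['force'],s['opening'])
a=cv2.imread('pics/side7.png')[130:290,350:510];b=cv2.imread('pics/top7.png')[180:340,350:510]
cv2.imwrite('pics/c7.png',cv2.resize(np.hstack([a,b]),(800,400)))
"
```

```text
time: 13.38
tool_pos: [383.6, -288.3, 247.5]
tcp_rot: [-179.2, -0.1, 49.6]
force: [0.1, 0.6, -0.1]
opening: 0.803
stand 10 mean [ 416.2 -247.5   49.1] med z 49.3 rect c [ 417.5 -247.6] size [ 6.4 14.8] ang 42.3
stand 867 mean [ 383.2 -282.4   50.1] med z 50.1 rect c [ 382.8 -289.2] size [84.5 84.7] ang 9.0
13.475 [ 384.30530122 -289.42183643  250.05049239] [-1.79425160e+02 -8.25645330e-02  4.95606152e+01] [ 1.49278453 -0.82125612  0.6511833 ] 0.8003114405295388
```

View pics/c7.png

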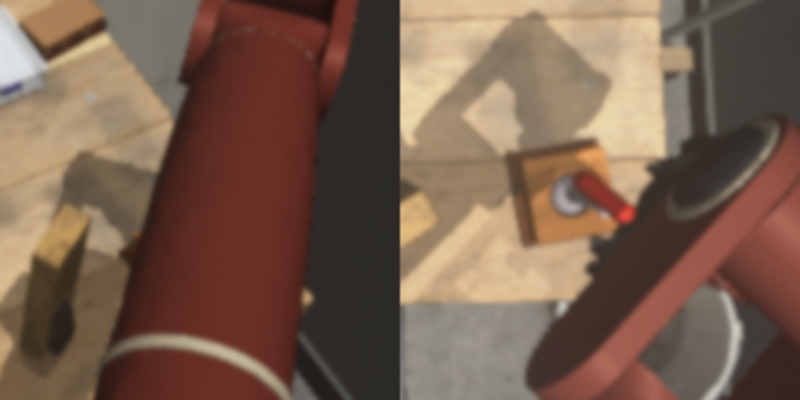

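```bash
python3 -m handwheel '{"jaw":[80,80,80,80,80,50,15,10,10,10,10],"slide":[[0,-0.01,-0.3],[0,-0.01,-0.6],[0,-0.01,-0.8],[0,-0.01,-0.93],[0,-0.01,-0.93],[0,-0.01,-0.93],[0,-0.01,-0.93],[0,-0.01,-0.93],[0,-0.01,-0.93],[0,-0.01,-0.93],[0,-0.01,-0.93]],"spin":[0,0,0,0,0,0,0,0,0,0,0]}' 80;  python3 -c "
from m import *
s=state();print(s['time'],s['tool_pos'],s['tcp_rot'],s['force'],s['opening'])"
```

```text
time: 14.85
tool_pos: [384.7, -290.4, 195.0]
tcp_rot: [-179.5, -0.1, 49.6]
force: [-0.2, -0.8, 4.1]
opening: 0.194
14.85 [ 384.68373862 -290.35867611  194.9975205 ] [-1.79515423e+02 -7.69776254e-02  4.95627824e+01] [-0.19287359 -0.80121698  4.11061019] 0.1941026712676294
```

```bash
python3 -m handwheel '{"jaw":[10,10,10,10,10,10,10,10,10,10,10,10],"slide":[[0,0,0.4],[0,0,1],[0,0,1.7],[0,0,2.4],[0.4,0.4,2.5],[1,1.0,2.5],[1.5,1.7,2.5],[1.9,2.5,2.5],[2.1,3.4,2.5],[2.1,4.3,2.5],[2.1,5.1,2.5],[2.1,5.6,2.5]],"spin":[0,0,0,0,0,6,12,20,28,36,42.3,42.3]}';  python3 -c "
from m import *
s=state();print(s['time'],s['tool_pos'],s['tcp_rot'],s['force'],s['opening'])"
```

```text
time: 16.35
tool_pos: [509.6, 47.8, 343.0]
tcp_rot: [-179.3, -0.1, 92.0]
force: [0.8, -0.5, -3.5]
opening: 0.196
16.35 [509.63003499  47.81459743 342.96847172] [-1.79295044e+02 -1.07876505e-01  9.20100317e+01] [ 0.78887    -0.50387994 -3.49852514] 0.19593281161763465
```

```bash
python3 -m handwheel '{"jaw":[10,10,10],"slide":[[0.02,0.23,-0.2],[0.02,0.23,-0.4],[0.02,0.23,-0.4]],"spin":[0,0,0]}';  python3 -c "
from m import *
for c in ('side','top'):
    d=snap(c,c+'8.png');W=cloud(d)
    rect(sel(W,(470,550,20,110),(97,112)),'tower')
    for z in (135,145,155,165,180,190,200):
        rect(sel(W,(470,550,20,110),(z-5,z+5)),'z%d'%z)
s=state();print(s['time'],s['tool_pos'],s['tcp_rot'],s['force'],s['opening'])
a=cv2.imread('pics/side8.png')[140:300,220:380];b=cv2.imread('pics/top8.png')[130:290,200:360]
cv2.imwrite('pics/c8.png',cv2.resize(np.hstack([a,b]),(800,400),interpolation=cv2.INTER_CUBIC))
"
```

```text
time: 16.73
tool_pos: [509.9, 60.6, 316.0]
tcp_rot: [-179.0, -0.1, 91.9]
force: [-0.3, 0.3, -3.3]
opening: 0.204
tower 349 mean [501.4  65.1 104.2] med z 104.5 rect c [510.8  60.6] size [75.4 72. ] ang 1.1
z135 23 mean [495.7  64.7 135.1] med z 135.2 rect c [497.7  63.8] size [38.1 16.2] ang 62.6
z145 32 mean [493.2  61.3 145.2] med z 145.4 rect c [494.7  60.1] size [36.9 15.8] ang 82.5
z155 28 mean [494.1  64.3 155.4] med z 155.3 rect c [495.1  62.7] size [37.5 14.6] ang 71.0
z165 50 mean [498.6  61.7 166. ] med z 166.6 rect c [503.3  60. ] size [37.2 31.6] ang 78.8
z180 33 mean [502.5  60.6 178.4] med z 176.6 rect c [502.5  60.1] size [23.4 20.4] ang 90.0
z190 11 mean [503.1  61.4 190.3] med z 190.6 rect c [504.   61.7] size [12.8  7.7] ang 65.4
z200 14 mean [503.   60.7 200.6] med z 201.9 rect c [503.7  61.7] size [14.   6.5] ang 54.5
tower 208 mean [504.   35.3 105.2] med z 105.3 rect c [511.3  38. ] size [24.5 70.4] ang 88.7
z135 none 2
z145 6 mean [505.6  42.1 146.3] med z 146.7 rect c [504.8  42.2] size [ 1.7 13.9] ang 78.8
z155 none 1
z165 5 mean [505.8  42.  166.3] med z 166.9 rect c [505.9  41.9] size [0.5 8.7] ang 85.6
z180 none 0
z190 none 0
z200 none 0
16.825 [510.76245023  60.5104205  318.34162292] [-1.79229167e+02 -9.11560989e-02  9.19113214e+01] [-0.20914544 -0.56508353 -2.67673212] 0.19685277345209384
```

View pics/c8.png

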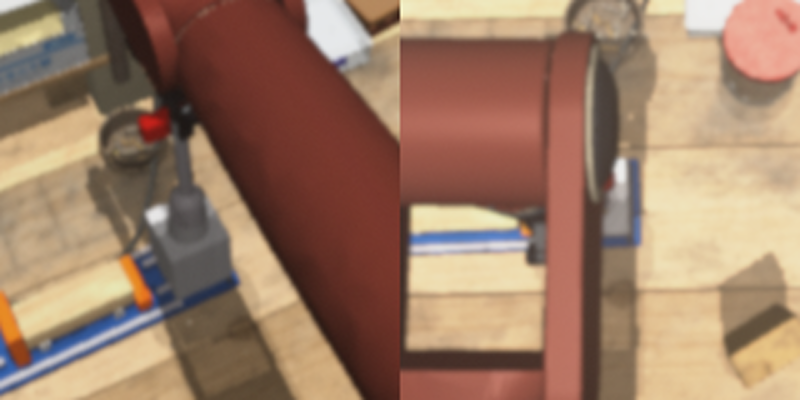

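```bash
cat > cf.py <<'E'
from m import *
from scipy.optimize import least_squares
def cyl(W,z0,z1,r,box=(475,545,30,95)):
    P=sel(W,box,(z0,z1))
    if len(P)<8: return None
    f=lambda p: np.hypot(P[:,0]-p[0]-p[2]*(P[:,2]-(z0+z1)/2)/100,P[:,1]-p[1]-p[3]*(P[:,2]-(z0+z1)/2)/100)-r
    s=least_squares(f,[510,61,0,0],loss='soft_l1'); return len(P),s.x.round(1),np.abs(s.fun).mean().round(2)
def cyl0(W,z0,z1,r,box=(475,545,30,95)):
    P=sel(W,box,(z0,z1))
    f=lambda p: np.hypot(P[:,0]-p[0],P[:,1]-p[1])-r
    s=least_squares(f,[510,61],loss='soft_l1'); return len(P),s.x.round(1),np.abs(s.fun).mean().round(2)
E
python3 -c "
from cf import *
for k in range(2):
    W=cloud(snap('side'))
    print(cyl(W,132,160,19.7),cyl0(W,132,160,19.7),cyl0(W,180,240,8))
    rect(sel(W,(470,550,20,110),(99,110)),'tower')
    P=sel(W,(470,550,20,110),(99,110)); 
    for a in (0,1): print(np.percentile(P[:,a],[0.5,1,3,97,99,99.5]).round(1))
print(state()['tool_pos'],state()['tcp_rot'])
"
```

```text
(73, array([509.9,  58. ,  -2.3,  -1.7]), np.float64(0.71)) (73, array([509.9,  58.1]), np.float64(0.73)) (79, array([510.2,  58.3]), np.float64(0.9))
tower 344 mean [502.4  65.3 104.2] med z 104.2 rect c [510.6  60.4] size [73.9 72.7] ang 1.1
[473.4 473.7 474.8 543.8 546.6 546.9]
[24.3 24.6 25.8 96.1 96.6 96.9]
(68, array([510.7,  58.4,  -3.6,  -3.7]), np.float64(0.77)) (68, array([510.6,  58.4]), np.float64(0.81)) (80, array([510.4,  58.4]), np.float64(0.88))
tower 338 mean [502.9  65.2 104.4] med z 104.4 rect c [510.3  60.8] size [73.5 73. ] ang 0.2
[474.  474.3 475.  544.  545.7 546.8]
[24.3 24.3 25.8 96.1 96.9 97.1]
[511.10511419  60.71240898 319.42223835] [-1.79336184e+02 -9.26234390e-02  9.19273339e+01]
```

```bash
python3 -m handwheel '{"jaw":[10,10,10,10,10,10],"slide":[[0,0.03,-0.1],[0,0.035,-0.3],[0,0.035,-0.4],[0,0.035,-0.5],[0,0.035,-0.6],[0,0.035,-0.6]],"spin":[0,0,0,0,0,0]}';  python3 -c "
from cf import *
W=cloud(snap('side'));print(cyl0(W,110,128,19.7),cyl0(W,150,205,8))
s=state();print(s['time'],s['tool_pos'],s['tcp_rot'],s['force'],s['torque'],s['opening'])"
```

```text
time: 17.68
tool_pos: [510.8, 62.8, 282.7]
tcp_rot: [-179.3, -0.1, 91.9]
force: [0.1, -0.0, -2.1]
opening: 0.204
(42, array([509.8,  60.6]), np.float64(1.09)) (68, array([510.4,  60.6]), np.float64(0.79))
17.725 [511.02576539  62.8256353  283.19396922] [-1.79314013e+02 -9.40204925e-02  9.19260305e+01] [ 0.86372664 -0.29972007 -2.90050602] [-0.01205258 -0.01122576 -0.01193094] 0.19836083055488554
```

```bash
python3 -m handwheel '{"jaw":[10,10,10,10,10],"slide":[[0,0,-0.2],[0,0,-0.4],[0,0,-0.6],[0,0,-0.8],[0,0,-0.8]],"spin":[0,0,0,0,0]}'; python3 -m handwheel '{"jaw":[10,10,10,10,10],"slide":[[0,0,-0.1],[0,0,-0.2],[0,0,-0.3],[0,0,-0.4],[0,0,-0.4]],"spin":[0,0,0,0,0]}';  python3 -c "
from cf import *
W=cloud(snap('side'));print(cyl0(W,110,138,8))
s=state();print(s['time'],s['tool_pos'],s['tcp_rot'],s['force'],s['torque'],s['opening'])"
```

```text
time: 18.35
tool_pos: [510.4, 62.8, 233.5]
tcp_rot: [-179.2, -0.1, 91.9]
force: [-1.4, 0.1, -2.1]
opening: 0.197
time: 18.98
tool_pos: [512.0, 62.6, 212.5]
tcp_rot: [-179.5, -0.1, 91.9]
force: [-0.5, 0.1, 5.9]
opening: 0.199
(31, array([512. ,  60.1]), np.float64(1.69))
19.025 [512.04034251  62.64274684 212.53141215] [-1.79475335e+02 -6.34233134e-02  9.19079871e+01] [ 0.12037806 -0.51188806  5.54562199] [-0.09143312  0.05485223 -0.13695512] 0.19244213616121145
```

```bash
python3 -m handwheel '{"jaw":[10,10,10,10,10,10],"slide":[[0,0,-0.05],[0,0,-0.1],[0,0,-0.1],[0,0,-0.1],[0,0,-0.1],[0,0,-0.1]],"spin":[0,0,3,-3,0,0]}';  python3 -c "
from cf import *
W=cloud(snap('side','side9.png'));print(cyl0(W,110,138,8)); rect(sel(W,(440,580,20,110),(180,235)),'h')
a=cv2.imread('pics/side9.png')[140:300,220:380];cv2.imwrite('pics/c9.png',cv2.resize(a,(600,600),interpolation=cv2.INTER_CUBIC))
s=state();print(s['time'],s['tool_pos'],s['tcp_rot'],s['force'],s['torque'],s['opening'])"
```

```text
time: 19.77
tool_pos: [512.8, 62.7, 209.0]
tcp_rot: [-179.6, -0.1, 91.9]
force: [-2.7, 0.2, 6.4]
opening: 0.196
(32, array([513.1,  60.2]), np.float64(0.78))
h 173 mean [504.8  81.3 210.3] med z 212.6 rect c [504.1  77.1] size [49.8 33.3] ang 40.7
19.825 [512.75845317  62.70737975 209.00586041] [-1.79592969e+02 -6.09433309e-02  9.19164965e+01] [-2.55311281  0.66101551  6.36623737] [ 9.40325266e-03  6.38984427e-01 -4.11706691e-04] 0.19816872790076798
```

View pics/c9.png

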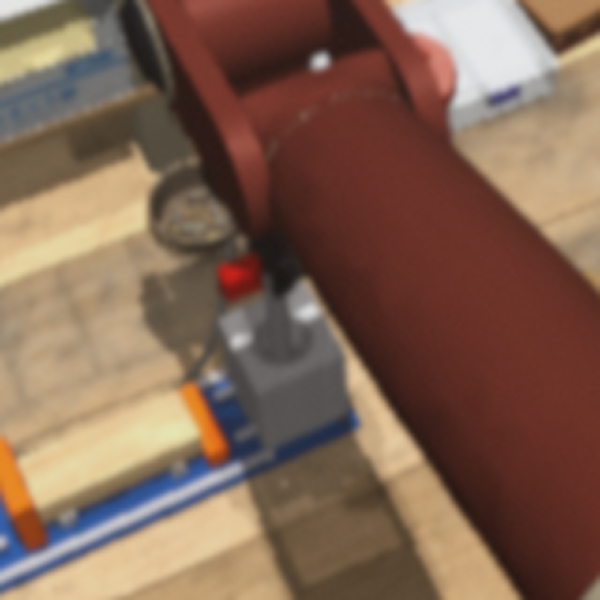

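```bash
python3 -m handwheel '{"jaw":[10,10,10,10,10,10,10,10,10,10,10,10],"slide":[[-0.02,0,0],[-0.035,0,0],[-0.035,0,0],[-0.035,0,0],[-0.035,0,0],[-0.035,0,0],[-0.035,0,0],[-0.035,0,0],[-0.035,0,0],[-0.035,0,0],[-0.035,0,0],[-0.035,0,0]],"spin":[0,-8,-16,-24,-32,-40,-48,-56,-64,-72,-80,-88]}';  python3 -c "
from cf import *
s=state();print(s['time'],s['tool_pos'],s['tcp_rot'],s['force'],s['torque'],s['opening'])"
```

```text
time: 21.32
tool_pos: [511.5, 61.8, 209.1]
tcp_rot: [-179.8, -0.2, 3.7]
force: [1.6, -2.2, -2.6]
opening: 0.196
21.325 [511.5394102   61.77637174 209.09335678] [-179.75832481   -0.22555309    3.67227865] [ 1.56342753 -2.19299683 -2.62795712] [-0.7507853  -0.66600308  0.1034666 ] 0.19601302854384384
```

```bash
python3 -m handwheel '{"jaw":[10,10,10,10,10],"slide":[[0,0,-0.03],[0,0,-0.03],[0,0,-0.03],[0,0,-0.03],[0,0,-0.03]],"spin":[-7,-14,-21,-24,-24]}';  python3 -c "
from cf import *
s=state();print(s['time'],s['tool_pos'],s['tcp_rot'],s['force'],s['torque'],s['opening'])"
```

```text
time: 21.95
tool_pos: [512.3, 61.3, 209.0]
tcp_rot: [-179.8, -0.4, -20.3]
force: [-0.3, -1.9, 4.6]
opening: 0.2
21.95 [512.29084894  61.30768154 208.97434919] [-179.78924427   -0.37789301  -20.2862169 ] [-0.2690466  -1.88267805  4.56201307] [-0.47362619  0.43379806  0.07822613] 0.19952881289413973
```

```bash
python3 -m handwheel '{"jaw":[10,10,10,10,10],"slide":[[0,0,0],[0,0,0],[0,0,0],[0,0,0],[0,0,0]],"spin":[-3,-6,-9,-11,-11]}';  python3 -c "
from cf import *
s=state();print(s['time'],s['tool_pos'],s['tcp_rot'],s['force'],s['torque'],s['opening'])"
```

```text
time: 22.58
tool_pos: [512.3, 61.1, 209.1]
tcp_rot: [-179.8, -0.4, -31.2]
force: [-2.4, -1.8, 2.2]
opening: 0.196
22.575 [512.26147117  61.14598617 209.06845124] [-179.81542311   -0.38648994  -31.23810626] [-2.36956105 -1.82324063  2.16491436] [-0.40222496  0.4101612   0.22708305] 0.19613681298413047
```

Torque rises from 0.08 to 0.23 N·m, so the stop seems near; a few degrees more to confirm.

```bash
python3 -m handwheel '{"jaw":[10,10,10,10],"slide":[[0,0,0],[0,0,0],[0,0,0],[0,0,0]],"spin":[-3,-5,-6,-6]}';  python3 -c "
from cf import *
s=state();print(s['time'],s['tool_pos'],s['tcp_rot'],s['force'],s['torque'],s['opening'])
W=cloud(snap('side','side10.png'));print(cyl0(W,110,138,8)); 
a=cv2.imread('pics/side10.png')[140:300,220:380];cv2.imwrite('pics/c10.png',cv2.resize(a,(600,600),interpolation=cv2.INTER_CUBIC))
"
```

```text
time: 23.08
tool_pos: [512.2, 61.1, 209.0]
tcp_rot: [-179.8, -0.4, -37.2]
force: [-1.5, 0.2, 1.1]
opening: 0.197
23.075 [512.2444695   61.12654245 209.04606723] [-179.83165916   -0.39630857  -37.17037046] [-1.5215287   0.17192845  1.0734864 ] [-0.4001323   0.25282875  1.09680664] 0.19670230777766554
(33, array([510.9,  61.7]), np.float64(4.07))
```

View pics/c10.png

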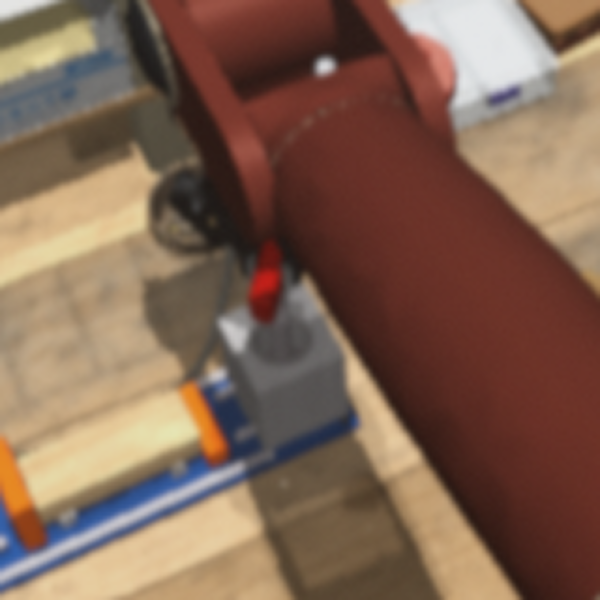

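The handle has turned to about 129° at (265,290) in the crop, and the torque of 1.1 N·m shows the nut is at its stop. I unwind slightly within the play, release and rise.

```bash
python3 -m handwheel '{"jaw":[10,10,10,30,60,80,80,80,80,80,80,80],"slide":[[0,0,0],[0,0,0],[0,0,0],[0,0,0],[0,0,0],[0,0,0],[0,0,0],[0,0,0.3],[0,0,0.8],[0,0,1.6],[0,0,2.5],[0,0,2.5]],"spin":[3,7,7,7,7,7,7,7,7,7,7,7]}'; python3 -m handwheel '{"jaw":[80,80,80,80,80,80],"slide":[[-0.3,-0.6,0],[-0.6,-1.4,0],[-1,-2.2,0],[-1.4,-3,0],[-1.4,-3.8,0],[-1.4,-4,0]],"spin":[0,0,0,0,0,0]}';  python3 -c "
from cf import *
s=state();print(s['time'],s['tool_pos'],s['tcp_rot'],s['force'],s['torque'],s['opening'])
for c in ('side','top'):
    d=snap(c,c+'11.png');W=cloud(d); print(cyl(W,112,180,8))
    hsv=cv2.cvtColor(d['frame'],cv2.COLOR_RGB2HSV).astype(int);red=((hsv[...,0]<6)|(hsv[...,0]>174))&(hsv[...,1]>150)
    P=sel(W,(440,580,0,130),(185,235),mask=red);rect(P,'handle');rect(P[P[:,2]>P[:,2].max()-8],'htop')
    rect(sel(W,(470,550,20,110),(99,110)),'tower')
    rect(sel(W,(480,535,125,272),(54,68)),'board'); rect(sel(W,(440,580,270,330),(78,92)),'tall')
    rect(sel(W,(540,720,-190,-20),(155,180)),'jar');    rect(sel(W,(300,440,-180,-20),(215,240)),'plane');rect(sel(W,(640,780,0,120),(15,40)),'tin')
"
```

```text
time: 24.62
tool_pos: [514.2, 61.1, 367.2]
tcp_rot: [-179.5, -1.0, -30.2]
force: [-0.2, 0.8, -0.0]
opening: 0.799
time: 25.38
tool_pos: [429.5, -180.8, 367.2]
tcp_rot: [-179.5, -1.0, -30.4]
force: [-0.2, 0.5, 0.3]
opening: 0.802
25.375 [ 429.520235   -180.8442476   367.21113294] [-179.48201054   -1.01869272  -30.39423053] [-0.18359927  0.47732174  0.31956802] [ 0.06420255  0.03045141 -0.00822029] 0.8016413548586674
(36, array([ 5.114e+02,  6.040e+01, -1.000e-01,  9.000e-01]), np.float64(0.56))
handle 183 mean [503.9  63.5 214.2] med z 215.4 rect c [507.8  61.7] size [17.1 77. ] ang 59.6
htop 153 mean [507.5  61.7 216. ] med z 215.8 rect c [507.8  61.8] size [17. 77.] ang 59.6
tower 402 mean [506.5  61.7 104.1] med z 104.2 rect c [510.5  60.7] size [76.2 72.3] ang 1.2
board 709 mean [505.2 206.3  59.3] med z 59.4 rect c [506.7 205.8] size [ 48.8 129.2] ang 0.8
tall 145 mean [504.8 279.6  83. ] med z 83.2 rect c [507.2 279.5] size [66.2 17.6] ang 1.2
jar 565 mean [ 648.1 -108.8  166.2] med z 166.6 rect c [ 651.7 -110.4] size [82.  85.4] ang 62.6
plane 309 mean [370.1 -99.9 223.5] med z
[... 258 characters left out ...]
ect c [511.   61.4] size [16.9 75.7] ang 62.5
htop 237 mean [511.7  61.  217.3] med z 217.4 rect c [511.   61.4] size [16.6 75.8] ang 62.1
tower 461 mean [508.8  56.1 105.3] med z 105.5 rect c [510.3  62.7] size [71.4 72.8] ang 1.9
board 910 mean [506.1 207.1  60.7] med z 60.7 rect c [506.3 207.3] size [ 45.2 129.1] ang 1.0
tall 205 mean [505.5 281.2  84. ] med z 84.2 rect c [505.3 281.3] size [62.5 18.5] ang 1.1
jar 1064 mean [ 649.8 -108.3  167.8] med z 168.0 rect c [ 650.4 -108.3] size [81.8 82.8] ang 0.6
plane 502 mean [371.8 -99.3 224.5] med z 224.7 rect c [371.5 -99.6] size [30.1 68.3] ang 30.5
tin 347 mean [719.3  55.4  25.8] med z 27.9 rect c [717.   54.1] size [ 86.2 111.4] ang 79.7
```

View pics/side11.png

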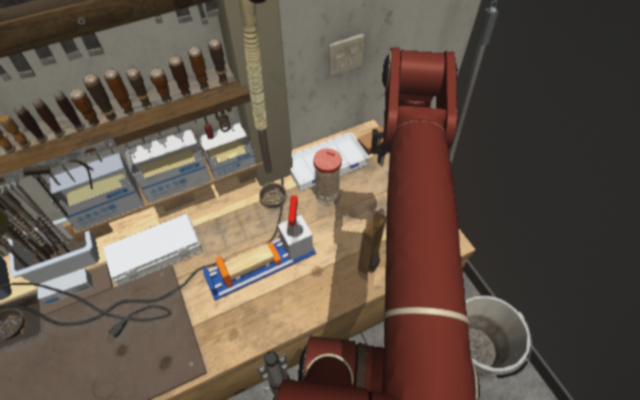

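View pics/top11.png

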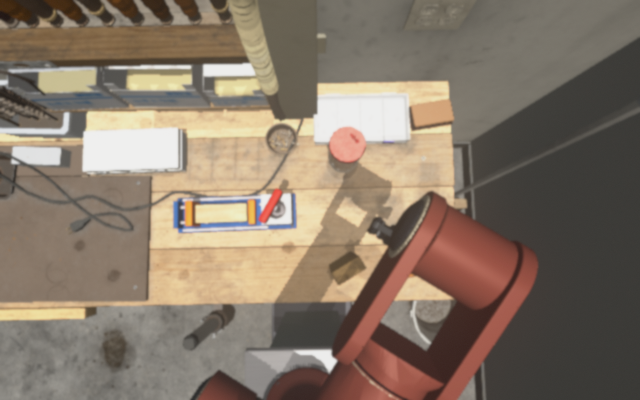

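The key stands upright in the bore (pixel 293,225 side; 275,208 top). The board lies flat between the jaws, and the jar, plane and tin have not moved.

```bash
python3 -c "
from workcell import *
print(hand_in()); print(state()['time'])"
```

```text
the job is handed in; nothing more can be done
None
the job is handed in; nothing more can be done
```

The board is loaded in the holder, the nut is turned to its stop and the key is left standing on it. I handed the job in at about 25.5 s; no verdict was reported.

- **Board:** I pushed it against the tall jaw, lowered it behind the low jaw and let go. Its top measures 59.4 to 60.7 mm over the bench (60 expected). It sits about 1 to 1.5 mm off centre towards the low jaw, and about 1° askew at most. The tall jaw stands at about 5 mm, against the 6 mm stated.
- **Key and nut:** The handle turned about 121° clockwise in all, and the torque rose from about 0.1 to 1.1 N·m at the stop. Less the play, that puts the nut at about 1.9 rad. The nut angle is worked out from the handle, not seen directly.
- **Key at rest:** It stands upright. Its handle top reads 217 mm from the top camera, which puts the foot on the flange at about 24 mm. The rod is within about 1 mm of the tower's centre in each view.
- **Other things:** The jar, plane and tin measured within 2 mm of where they started. The gripper was open and well clear of everything.
- **Disagreements:** The two cameras differ by about 2 mm in y and 1.3 mm in height throughout. The stand measured about 85 mm wide, against the 100 mm given, which did not affect the job.

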